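# Draw the brown dye bottle from its slanted rack and hold it upright over the drip tray

### The arm

A 6-joint arm with a two-finger parallel gripper is mounted at the origin on the work surface. World frame = base frame: x ahead of the robot, y to its left, z up, the work surface at z = 0. Lengths are in m, angles in rad, forces in N, time in s.
With the tool pointing down it reaches from about 0.275 to 0.85 m from the base axis. Payload 5.2 kg.
Tool frame: the origin (TCP) lies at the very end of the fingers, on their centre line; the grasp point (between the pads) lies 19 mm behind it (arm.hold_point_z is the distance from the TCP to the grasp point, in m); y points along the fingers, z is the direction in which the jaws open and shut, and the axes are right-handed (so a half turn about y gives the same grasp; the last joint's range is limited). The gripper opens to 85 mm and grips with 20 to 120 N. Pads are 22 mm wide; open, the fingers measure 114 mm over their backs; the gripper's body (76 mm by 85 mm) begins 54 mm behind the grasp point. The pads swing forward as they close: fully open they stand 13 mm farther back than shut.
Start: joints at [0.942, 0.259, 1.535, -0, 1.348, -0.203], TCP at [0.227, 0.501, 0.231] pointing down, gripper open.
Joint ranges: [-3.14, 3.14], [-0.91, 2.08], [0.19, 2.58], [-1.22, 4.36], [0.22, 2.71], [-3.12, 3.12]. Speed limits (rad/s): [2.57, 2.57, 3.14, 3.14, 3.14, 3.14].

### API

Orientations are given as a 3x3 rotation matrix whose columns are the frame's x, y, z axes.
In Python, from workcell import arm gives the robot as it stands. The module is installed in compiled form; this text tells all that it offers.
- The arm moves only by the tool move_arm, never from a script. Its argument "commands" is a list of rows, each an object with "translation": the shift along the tool's x, y, z in mm, a list of three; "yaw": the turn about the tool's y in degrees; "claw": the gripper command: -1 is fully open, 1 is shut, values between are in proportion. In form: [{"translation": [x, y, z], "yaw": yaw, "claw": claw}, ...]. A call has 1 to 12 rows; each row is the pose to reach, as a shift and turn from the pose commanded when the call began, along the tool's axes at that moment; what a row does not reach only later rows make up. A row lasts 1/8 s, in which the tool goes at most 62.5 mm and 10.7 degrees, less where a joint would pass 70% of its speed; a pose out of reach is approached as far as the arm can. A call with a gripper value outside its range is refused whole. The fingers move at their own pace and stop on an object; the grip force is fixed at half the most. Time passes only in rows, so rows that repeat a pose let the fingers close. It gives the time, the measured TCP pose, the force and the opening at its end, in the units of the state.
- arm.get_obs(): the state, without advancing time (a new reading comes with each control period).
- arm.capture(name): name is "scene" or "top" or "wrist"; returns the picture (480x640x3 uint8, blue, green, red); there is no depth.
- arm.get_calibration(name): a dict with "K" (3x3 intrinsics, pixels), "R" (3x3) and "t" (3): a world point X has camera coordinates R X + t. Camera axes: x right, y down, z forward; pixel columns grow to the right and rows downward; lengths in m; the calibration is good to about 2 mm. A picture is of the moment at which its call begins: read the wrist's pose just before it. get_calibration takes no time and is no camera call; for the wrist camera it gives the pose at the moment of the call.
- arm.sign_off(): hands the job in, once; it reports no verdict.
The state is a dict: "time_s": time; "joints": joint angles; "joint_velocities": joint speeds; "tau": joint torques, N m; "position": TCP position; "tcp_rot": TCP orientation; "wrist_force": force on the tool from outside, world axes, zero at the start; "torque": the same for the moment, N m; "finger_gap": finger opening in m.
Only numpy, scipy, OpenCV 4.12 (cv2) and the standard library are available. Lean on these libraries where they do the work, as an engineer would, in place of code of your own. Each camera call takes 0.05 s, during which the arm holds its last target. There are 200 camera calls.

### The job

Gently draw the brown, cork-stoppered glass bottle out of its slanted well in the wooden rack; it is thin glass, so hold it with a light grip. Bring it upright, cork up, and hold it still over the middle of the white drip tray, with its base at least 5 cm above the tray, so that the level inside can be read and any drip is caught. Finish while still holding it there, and leave everything else on the bench where it is.

Things in the scene. Friction and masses are not known exactly. Their poses are not given: they have to be found in the camera images.
- brown_bottle: Closed dye bottle of thin amber-brown glass, pale label, cork; about 0.18 kg. Origin at the centre of its underside, z along the bottle to the cork. Body 44 mm wide up to 68 mm, shoulder, neck 24 mm wide from 80 to 114 mm (thin lip at the top), cork (fixed) 22 mm wide up to 130 mm. It breaks if the fingers' forces on it, both pads added, pass 50 N; 10 N a pad carries it well.
- neck (a point): Point on the brown bottle's axis, in its neck, 102 mm from the underside; a good place to grip. At the start the bottle stands in any one of the rack's three wells, leaning 35 degrees from vertical with its cork on the robot's side.
- rack: Fixed wooden rack, 290 mm wide along its y axis, -x side roughly to the robot, top edge 95 mm high. Origin on the bench, z up. Three wells at y = -105, 0, +105 mm, 50 mm square and 50 mm deep, their axes leaning 35 degrees from vertical towards the rack's -x: along (-0.574, 0, 0.819). The other wells hold the green bottle and the dauber.
- mid_well (a point): Centre of the middle well's floor, 36 mm above the bench; the other wells' floors lie 105 mm to either side along the rack's y. A bottle stands on the well's floor and leans on its lower (-x) wall, with 6 mm of play in all.
- drip_tray: Fixed round white enamel drip tray with a small blue spot in its middle, 136 mm across the rim, rim 12 mm high, inner floor 6 mm above the bench. Origin at the centre of its underside, on the bench.
- green_bottle: Bystander in another well: bottle of the same shape and size in green glass, black stopper, yellow label. Origin at the centre of its underside, z along the bottle.
- dauber: Bystander in another well: maple dauber standing on its 44 mm wide grey head, handle 18 to 23 mm thick pointing out of the well, 132 mm long in all. Origin at the centre of the head's end, z along the handle.
- polish_tin: Bystander: round red polish tin with brass lid, 78 mm wide, 26 mm high, lying on the bench. Origin under its centre.
- horsehair_brush: Bystander: shine brush, 170 x 55 x 48 mm, dark wooden back up. Origin under its centre, x along its length.
- shoe_horn: Bystander: flat steel shoe horn, about 172 x 30 x 5 mm, lying on the bench. Origin on its underside, x along its length.
- tin_stack: Bystander: stack of three tins as one piece, 73 mm wide, 77 mm high. Origin under its centre.
- water_mug: Bystander: blue mug, 80 mm wide, 80 mm high. Origin under its centre.
Things that resemble listed ones, but are neither listed nor needed, are in the scene too. Leave any pink look-alike of the brown_bottle alone. Of the things shaped like the drip_tray, the white one is meant.

How it is judged:
By the outcome, as a careful person would: the job done as asked, in the order asked, and still so for the second after the job is handed in, while the arm keeps its last pose, push and grip.
It also fails if it takes over 48 s, if anything falls off the work surface, if the arm or the gripper's body presses on something with over 40 N, if the wrist force passes 120 N, or if a joint passes its speed limit or range.

## Working session

There is one attempt and no reset: what is moved stays moved. The work goes in short steps, Python scripts to look and compute and a tool call to move; the robot and the scene stay as the last step left them, time stands still between calls to the robot, and variables do not carry over. Pictures are saved under pics/ and viewed, about 8 in all and at most 12, crops included, and the job is handed in when it is done.

Besides the shell and the picture viewer there is one more tool, called after "Call:" as name(argument=value, ...), one argument or row to a line, values as JSON. move_arm: Moves the arm, as the interface text tells. Its arguments: {"type":"object","properties":{"commands":{"type":"array","items":{"type":"object","properties":{"translation":{"type":"array","items":{"type":"number"}},"yaw":{"type":"number"},"claw":{"type":"number"}}}}},"required":["commands"]}

```bash
mkdir -p pics
python3 - <<'E'
from workcell import arm
import cv2,numpy as np
o=arm.get_obs();print(np.round(o['tcp_rot'],3),o['position'],o['finger_gap'],arm.hold_point_z)
for n in("scene","top"):
    cv2.imwrite(f"pics/{n}0.png",arm.capture(n)); c=arm.get_calibration(n);print(n,np.round(-c['R'].T@c['t'],3),np.round(c['R'],2).tolist())
E
```

```text
[[ 0.911 -0.001  0.413]
 [-0.413 -0.001  0.911]
 [-0.    -1.    -0.002]] [0.22683116 0.50047052 0.23049319] 0.08567495245379689 0.0187
scene [1.34  0.495 0.903] [[-0.56, 0.83, 0.02], [0.51, 0.37, -0.78], [-0.65, -0.42, -0.63]]
top [ 0.372 -0.04   1.141] [[0.02, -1.0, -0.01], [-0.99, -0.02, -0.14], [0.14, 0.01, -0.99]]
```

View pics/scene0.png

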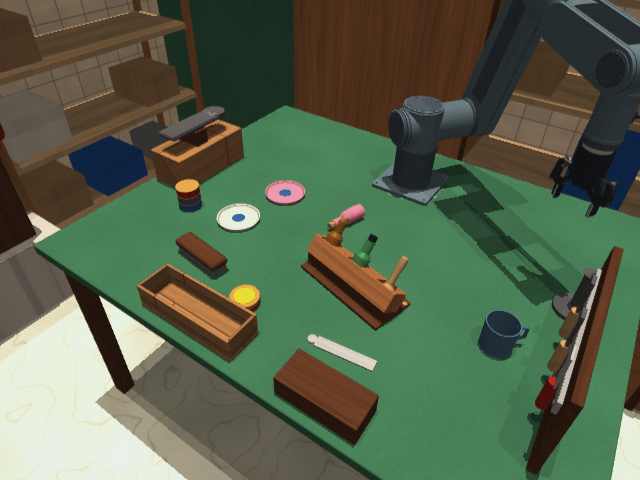

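View pics/top0.png

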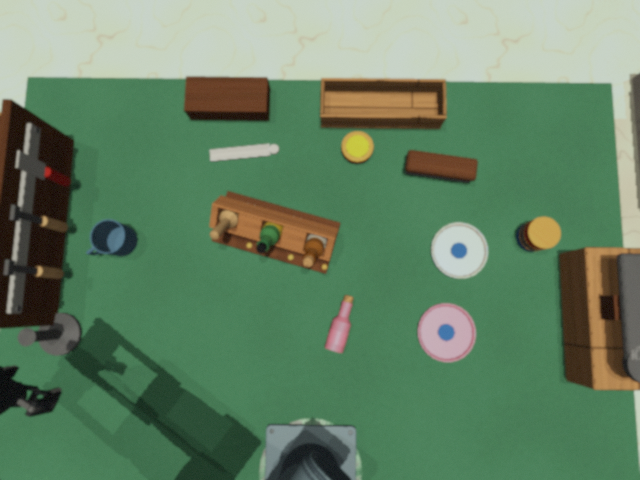

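The scene shows the brown bottle in the end well on the white-tray side (top view: brown bottle near (314,248), white tray spot (459,250)), the green bottle in the middle well at (268,238) and the dauber at (225,222). I'll enlarge the rack.

Run:
```python
import cv2,numpy as np
a=cv2.imread("pics/top0.png")[180:285,195:350];b=cv2.imread("pics/scene0.png")[200:335,290:420]
a=cv2.resize(a,None,fx=5,fy=5,interpolation=cv2.INTER_CUBIC);cv2.imwrite("pics/topc.png",a)
cv2.imwrite("pics/scc.png",cv2.resize(b,None,fx=4.4,fy=4.4,interpolation=cv2.INTER_CUBIC))
```

```text
(no output)
```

View pics/topc.png

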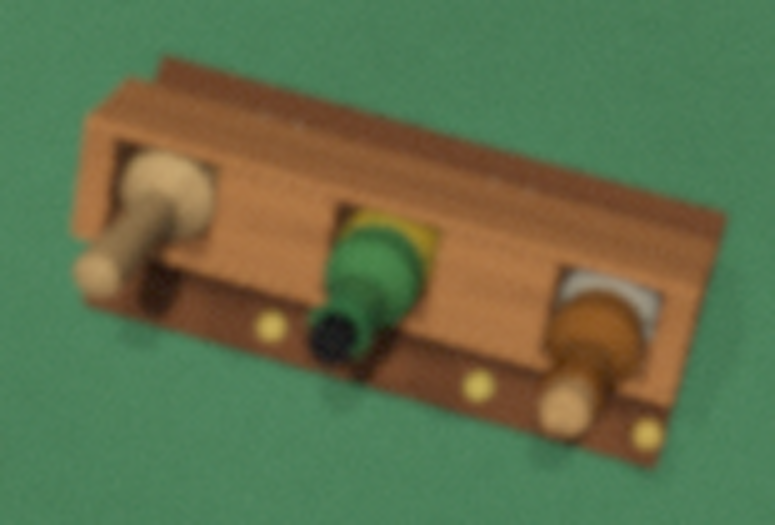

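View pics/scc.png

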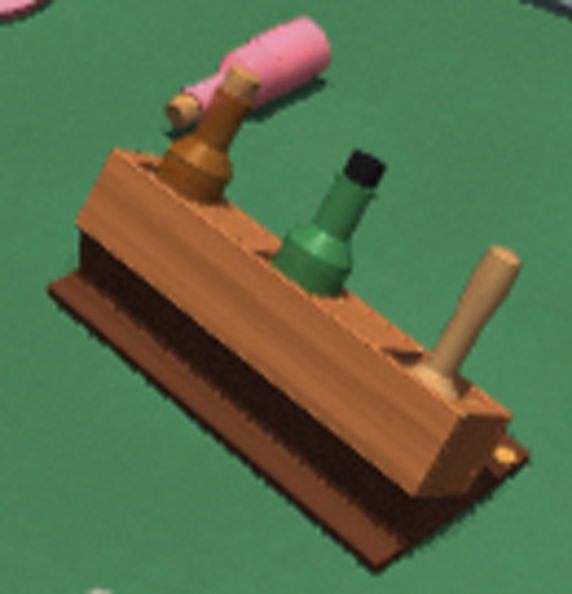

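```bash
cat > h.py <<'E'
from workcell import arm
import cv2,numpy as np
def P(n):
    c=arm.get_calibration(n); return c['K']@np.c_[c['R'],c['t']]
def tri(**px):
    A=[]
    for n,(u,v) in px.items():
        M=P(n); A+=[u*M[2]-M[0],v*M[2]-M[1]]
    A=np.array(A); X=np.linalg.lstsq(A[:,:3],-A[:,3],rcond=None)[0]
    print('resid',{n:np.round((lambda q:q[:2]/q[2]-p)(P(n)@np.r_[X,1]),1) for n,p in px.items()}); return X
def plane(n,p,z):
    M=P(n);A=np.array([p[0]*M[2]-M[0],p[1]*M[2]-M[1]])
    return np.r_[np.linalg.solve(A[:,:2],-A[:,3]-A[:,2]*z),z]
def pix(n,X):
    q=P(n)@np.r_[X,1];return q[:2]/q[2]
E
python3 - <<'E'
from h import *
np.set_printoptions(precision=4,suppress=True)
c=tri(top=(308.2,260.6),scene=(344.5,217.3)); g=tri(top=(261.6,247.6),scene=(374.1,235.9))
print(c,g)
C=lambda x,y:(195+x/5,180+y/5)
L=plane('top',C(85,303),.01);R=plane('top',C(655,467),.01);print(L,R,np.linalg.norm(L-R))
for a,b in((R,L),(c,g)):
    d=b-a;print('rack y dir angle of y axis -> yaw deg',np.degrees(np.arctan2(-d[0],d[1])))
print('tray',plane('top',(459,250),.006),plane('scene',(238.5,217),.006))
o=plane('top',C(440,265),.095);print(o)
E
```

```text
resid {'top': array([ 0.7, -0.4]), 'scene': array([0.6, 0. ])}
resid {'top': array([-0.2,  0.1]), 'scene': array([-0.2, -0. ])}
[0.4695 0.0069 0.1393] [0.4946 0.1089 0.141 ]
[0.5262 0.2486 0.01  ] [ 0.4512 -0.0287  0.01  ] 0.2872856490834453
rack y dir angle of y axis -> yaw deg -15.145593222031465
rack y dir angle of y axis -> yaw deg -13.831340922728174
tray [ 0.513  -0.3485  0.006 ] [ 0.5119 -0.3514  0.006 ]
[0.5342 0.0683 0.095 ]
```

The triangulated cork tip height (0.139–0.141 m) matches the expected 0.141. The neck is at about (0.485, 0.003, 0.117), the rack yaw is −15° and the tray is at (0.512, −0.350). Next I move above the neck.

Call:
move_arm(
  commands=[
    {"translation": [37, 0, -29], "yaw": -1, "claw": -1},
    {"translation": [74, 0, -58], "yaw": -2, "claw": -1},
    {"translation": [111, 0, -87], "yaw": -3, "claw": -1},
    {"translation": [148, 3, -116], "yaw": -4, "claw": -1},
    {"translation": [185, 6, -145], "yaw": -5, "claw": -1},
    {"translation": [222, 9, -174], "yaw": -6, "claw": -1},
    {"translation": [259, 12, -203], "yaw": -7, "claw": -1},
    {"translation": [296, 15, -232], "yaw": -8, "claw": -1},
    {"translation": [333, 20, -261], "yaw": -9.4, "claw": -1},
    {"translation": [370, 25, -290], "yaw": -9.4, "claw": -1},
    {"translation": [407, 30, -319], "yaw": -9.4, "claw": -1},
    {"translation": [440, 30, -346], "yaw": -9.4, "claw": -1},
  ],
)

```text
time_s: 1.6
position: [0.485, 0.0025, 0.2006]
tcp_rot: [[0.966, -0.001, 0.259], [-0.259, 0.0, 0.966], [-0.001, -1.0, -0.0]]
wrist_force: [0.1, 0.4, 0.6]
finger_gap: 0.0854
```

Call:
move_arm(
  commands=[
    {"translation": [0, 0, 0], "yaw": 0, "claw": -1},
    {"translation": [0, 0, 0], "yaw": 0, "claw": -1},
  ],
)

```text
time_s: 1.85
position: [0.4843, 0.0044, 0.2008]
tcp_rot: [[0.966, -0.001, 0.259], [-0.259, 0.001, 0.966], [-0.002, -1.0, 0.0]]
wrist_force: [0.3, -0.3, 0.1]
finger_gap: 0.0854
```

Run:
```python
from h import *
np.set_printoptions(precision=4,suppress=True)
o=arm.get_obs();print(o['time_s'],o['position'],o['tcp_rot'],o['joints'])
print(pix('wrist',[.485,.003,.1174]),pix('wrist',[.4695,.007,.140]))
im=arm.capture('wrist');cv2.imwrite('pics/w1.png',im);np.save('w1P.npy',P('wrist'))
```

```text
1.85 [0.4843 0.0044 0.2008] [[ 0.9658 -0.0014  0.2594]
 [-0.2594  0.0008  0.9658]
 [-0.0016 -1.      0.0004]] [-0.222   0.1654  1.7322  0.0005  1.2455 -1.5305]
[314.6417 252.7284] [314.1302 235.3356]
```

View pics/w1.png

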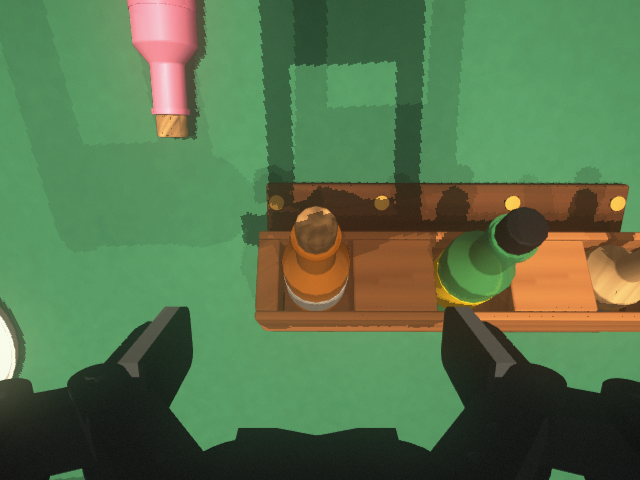

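The wrist view shows the rack square to the image. The cork face is centred near (318,231) against a predicted (314,235), so it agrees within about 2 mm. The jaws will straddle the neck with the green bottle clear of the fingers. I descend and begin a stepwise closing.

Call:
move_arm(
  commands=[
    {"translation": [0, 25, 0], "yaw": 0, "claw": -1},
    {"translation": [0, 50, 1], "yaw": 0, "claw": -1},
    {"translation": [0, 75, 1], "yaw": 0, "claw": -1},
    {"translation": [0, 95, 1], "yaw": 0, "claw": -1},
    {"translation": [0, 101, 1], "yaw": 0, "claw": -1},
    {"translation": [0, 101, 1], "yaw": 0, "claw": -0.5},
    {"translation": [0, 101, 1], "yaw": 0, "claw": 0},
    {"translation": [0, 101, 1], "yaw": 0, "claw": 0.2},
    {"translation": [0, 101, 1], "yaw": 0, "claw": 0.2},
    {"translation": [0, 101, 1], "yaw": 0, "claw": 0.2},
    {"translation": [0, 101, 1], "yaw": 0, "claw": 0.2},
  ],
)

```text
time_s: 3.28
position: [0.4852, 0.0049, 0.1004]
tcp_rot: [[0.966, 0.0, 0.259], [-0.259, -0.0, 0.966], [0.0, -1.0, -0.0]]
wrist_force: [-0.5, 1.0, 0.0]
finger_gap: 0.0345
```

Run:
```python
from h import *
np.set_printoptions(precision=4,suppress=True)
im=arm.capture('wrist');cv2.imwrite('pics/w2.png',im)
o=arm.get_obs();print(o['time_s'],o['position'],o['finger_gap'],o['wrist_force'],o['torque'])
```

```text
3.325 [0.4852 0.005  0.1003] 0.03409074858715035 [ 0.2908  0.1801 -0.4204] [ 0.0207  0.024  -0.0032]
```

View pics/w2.png

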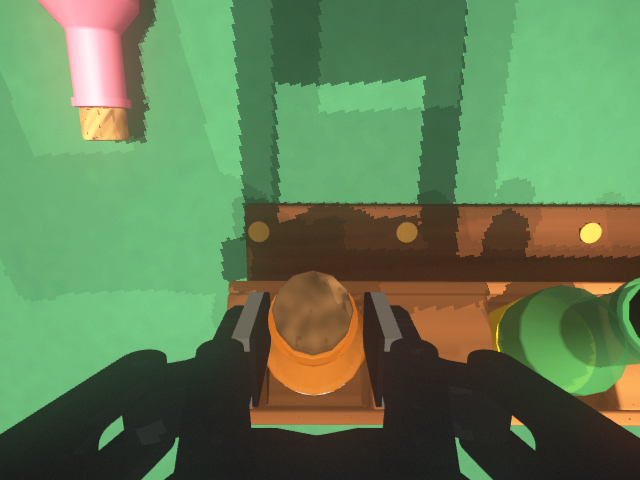

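The neck and cork sit centred between the pads (cork at about (313,313), pads at 265 and 370). The claw-to-gap mapping is linear, so 24 mm is about claw 0.44. I close in small steps to keep the grip light.

Call:
move_arm(
  commands=[
    {"translation": [0, 0, 0], "yaw": 0, "claw": 0.3},
    {"translation": [0, 0, 0], "yaw": 0, "claw": 0.38},
    {"translation": [0, 0, 0], "yaw": 0, "claw": 0.42},
    {"translation": [0, 0, 0], "yaw": 0, "claw": 0.42},
    {"translation": [0, 0, 0], "yaw": 0, "claw": 0.42},
  ],
)

```text
time_s: 3.95
position: [0.4852, 0.005, 0.1003]
tcp_rot: [[0.966, -0.0, 0.259], [-0.259, -0.0, 0.966], [-0.0, -1.0, -0.0]]
wrist_force: [-0.1, -0.3, -0.8]
finger_gap: 0.0248
```

Call:
move_arm(
  commands=[
    {"translation": [0, 0, 0], "yaw": 0, "claw": 0.44},
    {"translation": [0, 0, 0], "yaw": 0, "claw": 0.44},
    {"translation": [0, 0, 0], "yaw": 0, "claw": 0.44},
  ],
)

```text
time_s: 4.32
position: [0.4852, 0.005, 0.1003]
tcp_rot: [[0.966, -0.0, 0.259], [-0.259, -0.0, 0.966], [-0.0, -1.0, -0.0]]
wrist_force: [-0.2, -0.3, 0.7]
finger_gap: 0.0238
```

Call:
move_arm(
  commands=[
    {"translation": [0, 0, 0], "yaw": 0, "claw": 0.45},
    {"translation": [0, 0, 0], "yaw": 0, "claw": 0.45},
    {"translation": [0, 0, 0], "yaw": 0, "claw": 0.45},
  ],
)

```text
time_s: 4.7
position: [0.4852, 0.005, 0.1003]
tcp_rot: [[0.966, -0.0, 0.259], [-0.259, -0.0, 0.966], [-0.0, -1.0, -0.0]]
wrist_force: [-0.1, -0.9, 0.5]
finger_gap: 0.0238
```

Call:
move_arm(
  commands=[
    {"translation": [0, 0, 0], "yaw": 0, "claw": 0.465},
    {"translation": [0, 0, 0], "yaw": 0, "claw": 0.465},
    {"translation": [-2, -3, 0], "yaw": 0, "claw": 0.465},
    {"translation": [-4, -6, 0], "yaw": 0, "claw": 0.465},
    {"translation": [-7, -10, 0], "yaw": 0, "claw": 0.465},
    {"translation": [-7, -10, 0], "yaw": 0, "claw": 0.465},
    {"translation": [-7, -10, 0], "yaw": 0, "claw": 0.465},
  ],
)

```text
time_s: 5.58
position: [0.4784, 0.0069, 0.1104]
tcp_rot: [[0.966, 0.0, 0.259], [-0.259, 0.0, 0.966], [0.0, -1.0, 0.0]]
wrist_force: [0.8, 0.0, -1.3]
finger_gap: 0.0229
```

Run:
```python
from h import *
np.set_printoptions(precision=4,suppress=True)
im=arm.capture('wrist');cv2.imwrite('pics/w3.png',im)
G=[];F=[]
for i in range(4):
    s=arm.capture('scene');o=arm.get_obs();G.append(o['finger_gap']);F.append(o['wrist_force'])
print(G,np.mean(F,0),o['torque'],o['time_s'])
a=im[180:480,170:470];b=cv2.resize(s[190:290,300:400],(300,300),interpolation=cv2.INTER_CUBIC)
cv2.imwrite('pics/c3.png',np.hstack([a,b]))
```

```text
[0.02289246922680113, 0.023261109626641456, 0.022827459497166084, 0.02340786258602913] [ 0.603   0.2417 -0.9   ] [ 0.0401 -0.0778 -0.0077] 5.825
```

View pics/c3.png

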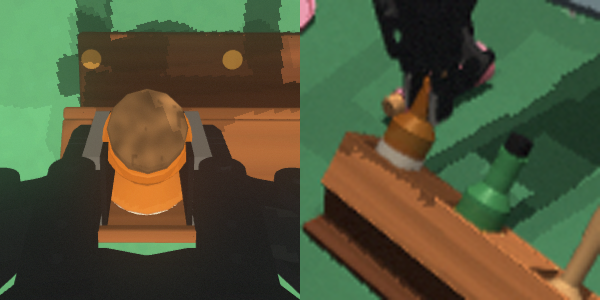

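The bottle is coming with the pads: the label is now above the well mouth, with a small downward load on the wrist. I tighten the grip a touch and draw on along the axis.

Call:
move_arm(
  commands=[
    {"translation": [0, 0, 0], "yaw": 0, "claw": 0.475},
    {"translation": [-4, -5, 0], "yaw": 0, "claw": 0.475},
    {"translation": [-7, -10, 0], "yaw": 0, "claw": 0.475},
    {"translation": [-11, -16, 0], "yaw": 0, "claw": 0.475},
    {"translation": [-15, -22, 0], "yaw": 0, "claw": 0.475},
    {"translation": [-20, -28, 0], "yaw": 0, "claw": 0.475},
    {"translation": [-24, -34, 0], "yaw": 0, "claw": 0.475},
    {"translation": [-27, -39, 0], "yaw": 0, "claw": 0.475},
    {"translation": [-30, -43, 0], "yaw": 0, "claw": 0.475},
    {"translation": [-30, -43, 0], "yaw": 0, "claw": 0.475},
  ],
)

```text
time_s: 7.08
position: [0.4494, 0.0146, 0.1536]
tcp_rot: [[0.966, 0.0, 0.259], [-0.259, -0.0, 0.966], [0.0, -1.0, 0.0]]
wrist_force: [-0.6, 0.1, -1.7]
finger_gap: 0.023
```

Call:
move_arm(
  commands=[
    {"translation": [-4, -6, 0], "yaw": 0, "claw": 0.475},
    {"translation": [-8, -12, 0], "yaw": 0, "claw": 0.475},
    {"translation": [-12, -20, 0], "yaw": 0, "claw": 0.475},
    {"translation": [-18, -28, 0], "yaw": 0, "claw": 0.475},
    {"translation": [-24, -38, 0], "yaw": 0, "claw": 0.475},
    {"translation": [-30, -50, 0], "yaw": 0, "claw": 0.475},
    {"translation": [-30, -62, 0], "yaw": 0, "claw": 0.475},
    {"translation": [-30, -70, 0], "yaw": 0, "claw": 0.475},
    {"translation": [-30, -70, 0], "yaw": 0, "claw": 0.475},
  ],
)

```text
time_s: 8.2
position: [0.4211, 0.0222, 0.2241]
tcp_rot: [[0.966, 0.002, 0.259], [-0.259, -0.0, 0.966], [0.002, -1.0, 0.0]]
wrist_force: [-0.3, 0.1, -1.5]
finger_gap: 0.0231
```

Run:
```python
from h import *
np.set_printoptions(precision=4,suppress=True)
im=arm.capture('wrist')
G=[];F=[]
for i in range(4):
    s=arm.capture('scene');o=arm.get_obs();G.append(o['finger_gap']);F.append(o['wrist_force'])
print(G,np.mean(F,0),o['torque'],o['time_s'],o['position'])
c=pix('scene',o['position']).astype(int);print(c)
a=im[180:480,170:470];b=cv2.resize(s[c[1]-55:c[1]+65,c[0]-60:c[0]+60],(480,480),interpolation=cv2.INTER_CUBIC)
cv2.imwrite('pics/c4.png',np.hstack([np.vstack([a,0*a[:180]]),b]))
```

```text
[0.02336175083759687, 0.023013952589510726, 0.022974870606537086, 0.022786827868470347] [-0.2142 -0.1032 -2.572 ] [0.0303 0.0581 0.0056] 8.45 [0.4202 0.0224 0.2228]
[361 185]
```

View pics/c4.png

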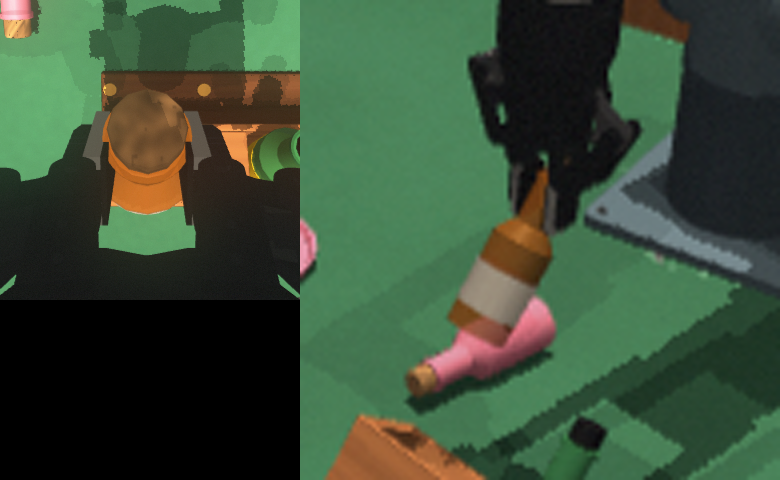

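The bottle is free of the well and held firmly: the load is about 2 N and the gap stays at 23.0 mm. It is still leaning about 35°. I carry it smoothly to above the tray, where I'll use the tray floor to right it.

Call:
move_arm(
  commands=[
    {"translation": [4, 0, -11], "yaw": 0, "claw": 0.475},
    {"translation": [12, 0, -33], "yaw": 0, "claw": 0.475},
    {"translation": [24, 0, -65], "yaw": 0, "claw": 0.475},
    {"translation": [37, 0, -100], "yaw": 0, "claw": 0.475},
    {"translation": [51, 2, -138], "yaw": 0, "claw": 0.475},
    {"translation": [65, 5, -176], "yaw": 0, "claw": 0.475},
    {"translation": [79, 10, -214], "yaw": 0, "claw": 0.475},
    {"translation": [92, 15, -250], "yaw": 0, "claw": 0.475},
    {"translation": [104, 20, -283], "yaw": 0, "claw": 0.475},
    {"translation": [113, 23, -308], "yaw": 0, "claw": 0.475},
    {"translation": [119, 23, -325], "yaw": 0, "claw": 0.475},
    {"translation": [123, 23, -336], "yaw": 0, "claw": 0.475},
  ],
)

```text
time_s: 9.95
position: [0.4524, -0.3348, 0.2003]
tcp_rot: [[0.966, -0.0, 0.259], [-0.259, 0.0, 0.966], [-0.0, -1.0, 0.0]]
wrist_force: [-0.1, 0.1, -2.2]
finger_gap: 0.0231
```

Call:
move_arm(
  commands=[
    {"translation": [0, 15, 0], "yaw": 0, "claw": 0.475},
    {"translation": [0, 35, 0], "yaw": 0, "claw": 0.475},
    {"translation": [0, 60, 0], "yaw": 0, "claw": 0.475},
    {"translation": [0, 80, 0], "yaw": 0, "claw": 0.475},
    {"translation": [0, 90, 0], "yaw": 0, "claw": 0.475},
    {"translation": [0, 90, 0], "yaw": 0, "claw": 0.475},
    {"translation": [0, 90, 0], "yaw": 0, "claw": 0.475},
  ],
)

```text
time_s: 10.82
position: [0.4528, -0.3342, 0.1111]
tcp_rot: [[0.966, 0.001, 0.258], [-0.258, -0.001, 0.966], [0.001, -1.0, -0.001]]
wrist_force: [-0.0, 0.0, -1.1]
finger_gap: 0.0227
```

```bash
cat > look.py <<'E'
import sys
from h import *
np.set_printoptions(precision=4,suppress=True)
G=[];F=[]
t=arm.capture('top')
for i in range(3):
    s=arm.capture('scene');o=arm.get_obs();G.append(o['finger_gap']);F.append(o['wrist_force'])
print(np.array(G),np.mean(F,0),o['torque'],o['time_s'],o['position'])
c=pix('scene',o['position']).astype(int);d=pix('top',o['position']).astype(int)
cr=lambda m,c:cv2.resize(m[c[1]-40:c[1]+60,c[0]-50:c[0]+50],(400,400),interpolation=cv2.INTER_CUBIC)
print(c,d)
cv2.imwrite(sys.argv[1],np.hstack([cr(s,c),cr(t,d)]))
E
python3 look.py pics/c5.png
```

```text
[0.0233 0.0229 0.0227] [ 0.0775 -0.4489 -2.4991] [-0.0408  0.0532 -0.0016] 11.025 [ 0.4527 -0.3344  0.1111]
[252 182] [466 271]
```

View pics/c5.png

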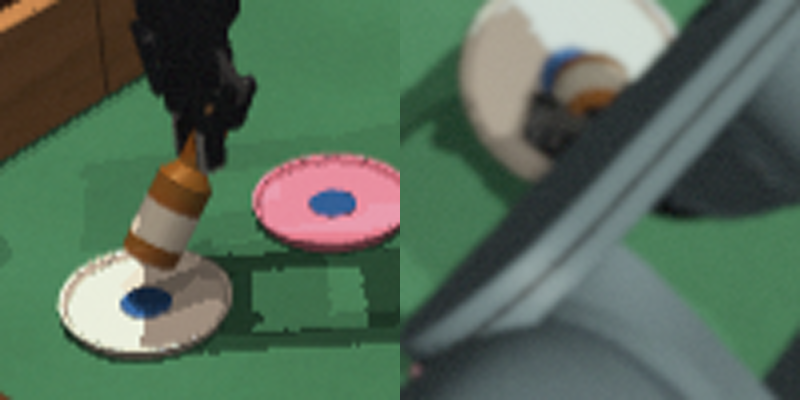

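The scene crop shows the bottle still leaning about 35°, its base over the white tray and clear of the pink one. I lower it to find the floor by touch.

Call:
move_arm(
  commands=[
    {"translation": [0, 10, 0], "yaw": 0, "claw": 0.475},
    {"translation": [0, 18, 0], "yaw": 0, "claw": 0.475},
    {"translation": [0, 23, 0], "yaw": 0, "claw": 0.475},
    {"translation": [0, 25, 0], "yaw": 0, "claw": 0.475},
    {"translation": [0, 25, 0], "yaw": 0, "claw": 0.475},
  ],
)

```text
time_s: 11.65
position: [0.4523, -0.334, 0.0851]
tcp_rot: [[0.966, -0.0, 0.259], [-0.259, 0.0, 0.966], [-0.0, -1.0, 0.0]]
wrist_force: [-0.9, -0.9, -2.1]
finger_gap: 0.0229
```

Call:
move_arm(
  commands=[
    {"translation": [0, 1, 0], "yaw": 0, "claw": 0.475},
    {"translation": [0, 2, 0], "yaw": 0, "claw": 0.475},
    {"translation": [0, 2, 0], "yaw": 0, "claw": 0.475},
  ],
)

```text
time_s: 12.02
position: [0.4525, -0.3342, 0.0837]
tcp_rot: [[0.966, 0.0, 0.259], [-0.259, -0.001, 0.966], [0.001, -1.0, -0.0]]
wrist_force: [0.1, 0.0, 0.1]
finger_gap: 0.0226
```

Call:
move_arm(
  commands=[
    {"translation": [0, 1, 0], "yaw": 0, "claw": 0.475},
    {"translation": [0, 2, 0], "yaw": 0, "claw": 0.475},
    {"translation": [0, 2, 0], "yaw": 0, "claw": 0.475},
  ],
)

```text
time_s: 12.4
position: [0.4523, -0.3346, 0.0831]
tcp_rot: [[0.966, 0.001, 0.259], [-0.259, -0.002, 0.966], [0.001, -1.0, -0.001]]
wrist_force: [-4.8, 1.8, 12.1]
finger_gap: 0.0227
```

Floor contact is at TCP z ≈ 0.0838. Now I ease the grip slightly while the base is supported, and pivot the bottle about its base edge along an arc towards upright.

Call:
move_arm(
  commands=[
    {"translation": [0, -0.8, 0], "yaw": 0, "claw": 0.467},
    {"translation": [0, -0.8, 0], "yaw": 0, "claw": 0.467},
    {"translation": [4, -2.5, 0], "yaw": 0, "claw": 0.467},
    {"translation": [8, -4, 0], "yaw": 0, "claw": 0.467},
    {"translation": [12, -5.2, 0], "yaw": 0, "claw": 0.467},
    {"translation": [16, -6.3, 0], "yaw": 0, "claw": 0.467},
    {"translation": [20, -7.1, 0], "yaw": 0, "claw": 0.467},
    {"translation": [20, -7.1, 0], "yaw": 0, "claw": 0.467},
  ],
)

```text
time_s: 13.4
position: [0.472, -0.3393, 0.0884]
tcp_rot: [[0.966, 0.0, 0.258], [-0.258, -0.0, 0.966], [0.0, -1.0, -0.0]]
wrist_force: [-0.0, 0.3, -1.6]
finger_gap: 0.0229
```

```bash
python3 look.py pics/c6.png
```

```text
[0.0232 0.023  0.023 ] [-0.0529  0.456  -1.8963] [ 0.0105  0.0417 -0.0068] 13.6 [ 0.4715 -0.3391  0.0883]
[248 190] [465 264]
```

View pics/c6.png

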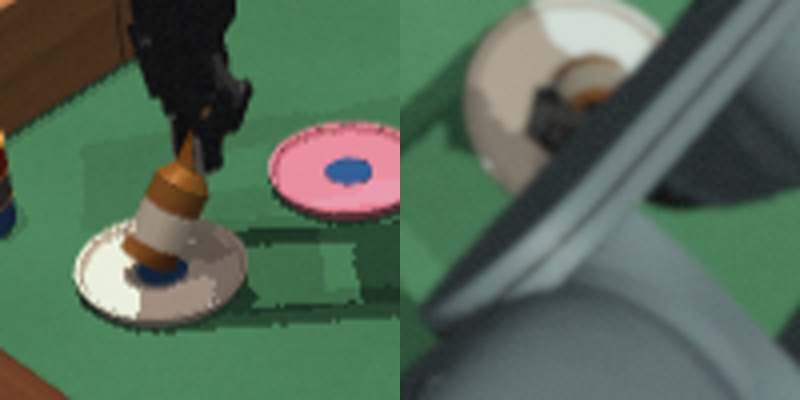

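The base slid along and left the floor; the bottle is still held but leaning. I'll add a numeric tilt measure from the scene camera so I can see what each nudge does.

```bash
cat > tilt.py <<'E'
from h import *
np.set_printoptions(precision=4,suppress=True)
def run():
    s=arm.capture('scene');o=arm.get_obs()
    p=np.array(o['position'])+[0,0,.018]; xh=np.array(o['tcp_rot'])[:,0]; zh=np.array(o['tcp_rot'])[:,2]
    hsv=cv2.cvtColor(s,cv2.COLOR_BGR2HSV)
    m=((hsv[...,0]>4)&(hsv[...,0]<20)&(hsv[...,1]>140)&(hsv[...,2]>60)).astype(np.uint8)
    c=pix('scene',p).astype(int); w=np.zeros_like(m); w[c[1]-25:c[1]+50,c[0]-40:c[0]+40]=1; m*=w
    best=[]
    for off in np.arange(-.004,.0141,.002):
      for th in np.radians(np.arange(-20,50,1)):
        a=-np.sin(th)*xh+np.array([0,0,np.cos(th)]); e=np.cross(zh,a); b=p-(.102+off)*a
        M=np.zeros_like(m)
        def seg(h0,h1,r0,r1,v):
            ph=np.linspace(0,2*np.pi,16)
            q=[pix('scene',b+h*a+r*(np.cos(f)*e+np.sin(f)*zh)) for h,r in((h0,r0),(h1,r1)) for f in ph]
            cv2.fillConvexPoly(M,cv2.convexHull(np.round(np.array(q)*16).astype(np.int32)),v,cv2.LINE_8,4)
        seg(.068,.080,.022,.012,1);seg(0,.068,.022,.022,1);seg(.014,.054,.022,.022,0)
        best.append(((M&m).sum()/max(1,(M|m).sum()),np.degrees(th),off*1000))
    best.sort(reverse=True)
    print('IoU,tilt,slip mm',[tuple(np.round(b,2)) for b in best[:4]],'mask',m.sum(),'gap',round(o['finger_gap'],5),'F',o['wrist_force'],'tau',o['torque'],o['time_s'],p)
if __name__=='__main__': run()
E
python3 tilt.py
```

```text
Traceback (most recent call last):
  File "tilt.py", line 22, in <module>
    if __name__=='__main__': run()
                             ~~~^^
  File "tilt.py", line 18, in run
    seg(.068,.080,.022,.012,1);seg(0,.068,.022,.022,1);seg(.014,.054,.022,.022,0)
    ~~~^^^^^^^^^^^^^^^^^^^^^^^
  File "tilt.py", line 16, in seg
    q=[pix('scene',b+h*a+r*(np.cos(f)*e+np.sin(f)*zh)) for h,r in((h0,r0),(h1,r1)) for f in ph]
       ~~~^^^^^^^^^^^^^^^^^^^^^^^^^^^^^^^^^^^^^^^^^^^^
  File "h.py", line 15, in pix
    q=P(n)@np.r_[X,1];return q[:2]/q[2]
      ~^^^
  File "h.py", line 4, in P
    c=arm.get_calibration(n); return c['K']@np.c_[c['R'],c['t']]
ValueError: time passes only in moves, steps and waits
```

```bash
sed -i 's/^def run():/PS=P("scene")\ndef pix(n,X):\n    q=PS@np.r_[X,1];return q[:2]\/q[2]\ndef run():/' tilt.py; python3 tilt.py
```

```text
IoU,tilt,slip mm [(np.float64(0.23), np.float64(47.0), np.float64(-4.0)), (np.float64(0.23), np.float64(45.0), np.float64(-4.0)), (np.float64(0.23), np.float64(48.0), np.float64(-4.0)), (np.float64(0.23), np.float64(42.0), np.float64(-4.0))] mask 450 gap 0.0227 F [-0.2691  0.7456 -2.9394] tau [0.019  0.0314 0.0099] 13.7 [ 0.4715 -0.3391  0.1064]
```

Run:
```python
from h import *
s=arm.capture('scene');hsv=cv2.cvtColor(s,cv2.COLOR_BGR2HSV)
print(pix('scene',[.4715,-.339,.106]))
for v in range(180,236,2):
    print(v,' '.join('%3d/%3d/%3d'%tuple(hsv[v,u]) for u in range(228,262,3)))
```

```text
[247.61474379 185.85885838]
180  67/107/133  67/107/131  68/108/132  68/113/131  63/ 54/ 89  50/ 43/ 18 120/ 28/ 18 150/ 15/ 17 110/ 38/ 20  15/ 28/ 18  68/ 93/ 55  67/108/118
182  68/110/132  69/115/131  69/112/128  69/114/128  65/ 72/ 99   0/  0/ 16  15/ 26/ 20 113/ 54/ 19  90/ 13/ 19  72/ 73/ 35  67/107/117  69/112/118
184  67/112/128  67/113/120  68/112/121  67/105/119  65/ 82/ 87  30/ 15/ 17  26/ 34/ 52 102/ 67/ 19  60/ 34/ 15  68/109/117  68/106/116  68/108/118
186  69/112/121  67/107/119  68/109/119  68/107/119  69/111/120  15/196/ 43  13/ 39/ 59 100/ 43/ 18  60/ 27/ 19  68/107/117  68/108/120  68/111/120
188  67/111/119  67/106/118  68/109/119  67/109/119  68/109/117  13/205/108  12/ 50/ 51  90/ 26/ 20 120/ 13/ 19  68/110/127  67/110/130  68/114/132
190  68/112/118  68/109/117  68/111/120  68/109/119  46/ 87/114  14/196/113  16/ 99/ 67  60/ 12/ 22 120/ 36/ 21  67/110/130  68/114/130  67/110/130
192  68/113/120  68/109/117  68/112/121  25/130/108  15/202/153  15/178/179  16/147/ 71   8/ 29/ 35  63/ 73/ 73  67/112/128  68/109/133  69/115/131
194  68/112/121  69/110/118  68/109/
[... 2371 characters left out ...]
  15/ 51/159  15/ 53/160  14/ 54/161  15/ 53/158  14/ 52/141  19/ 50/ 82  73/123/ 54  69/111/ 55  68/115/100
228  30/ 27/223  37/ 18/235  15/ 52/157  15/ 51/159  14/ 52/158  15/ 55/143  16/ 53/121  16/ 47/ 81  68/109/ 56  68/112/ 75  71/119/ 60  67/111/ 60
230  35/ 42/ 67  21/ 49/ 84  17/ 47/ 86  13/ 47/ 86  19/ 49/ 84  16/ 48/ 80  51/ 54/ 61  67/106/ 60  68/109/ 75  68/110/ 74  68/112/ 75  68/117/ 72
232  68/111/136  69/114/ 92  68/108/ 80  70/102/ 60  68/112/ 59  68/107/ 93  68/108/ 92  68/110/ 90  67/106/132  69/113/131  69/114/132  68/112/130
234  69/110/135  68/108/134  68/111/135  68/110/134  68/110/134  68/110/135  68/108/135  69/107/133  67/108/132  69/112/132  68/111/131  68/111/131
```

```bash
sed -i 's/w\[c\[1\]-25:c\[1\]+50,c\[0\]-40:c\[0\]+40\]/w[c[1]+3:c[1]+45,c[0]-26:c[0]+20]/; s/\[...,2\]>60/[...,2]>44/' tilt.py; python3 tilt.py
```

```text
IoU,tilt,slip mm [(np.float64(0.5), np.float64(39.0), np.float64(-4.0)), (np.float64(0.5), np.float64(37.0), np.float64(-4.0)), (np.float64(0.5), np.float64(40.0), np.float64(-4.0)), (np.float64(0.49), np.float64(38.0), np.float64(-4.0))] mask 209 gap 0.02309 F [ 0.6803 -0.7455 -1.7532] tau [ 0.0149 -0.0396 -0.0679] 13.8 [ 0.4716 -0.3392  0.1064]
```

The tilt is about 37° by this measure, so the drag did nothing. I raise a few millimetres above the floor and ease the grip in tiny steps so that gravity can swing the bottle.

Call:
move_arm(
  commands=[
    {"translation": [0, -4, 0], "yaw": 0, "claw": 0.467},
    {"translation": [0, -4, 0], "yaw": 0, "claw": 0.463},
    {"translation": [0, -4, 0], "yaw": 0, "claw": 0.463},
  ],
)

```text
time_s: 14.18
position: [0.4717, -0.3393, 0.0926]
tcp_rot: [[0.966, 0.0, 0.259], [-0.259, -0.0, 0.966], [0.0, -1.0, -0.0]]
wrist_force: [0.8, 0.9, -2.0]
finger_gap: 0.0228
```

```bash
python3 tilt.py
```

```text
IoU,tilt,slip mm [(np.float64(0.51), np.float64(39.0), np.float64(-4.0)), (np.float64(0.5), np.float64(38.0), np.float64(-4.0)), (np.float64(0.5), np.float64(37.0), np.float64(-4.0)), (np.float64(0.49), np.float64(41.0), np.float64(-4.0))] mask 207 gap 0.02333 F [ 0.0816 -0.7354 -2.3935] tau [-0.0014  0.0639 -0.0555] 14.225 [ 0.4717 -0.3392  0.1105]
```

Call:
move_arm(
  commands=[
    {"translation": [0, 0, 0], "yaw": 0, "claw": 0.459},
    {"translation": [0, 0, 0], "yaw": 0, "claw": 0.459},
  ],
)

```text
time_s: 14.48
position: [0.4717, -0.3392, 0.0923]
tcp_rot: [[0.966, -0.0, 0.259], [-0.259, 0.0, 0.966], [-0.0, -1.0, 0.0]]
wrist_force: [-0.1, 0.2, -1.9]
finger_gap: 0.0233
```

```bash
python3 tilt.py
```

```text
IoU,tilt,slip mm [(np.float64(0.49), np.float64(37.0), np.float64(-4.0)), (np.float64(0.49), np.float64(41.0), np.float64(-4.0)), (np.float64(0.49), np.float64(42.0), np.float64(-4.0)), (np.float64(0.49), np.float64(39.0), np.float64(-4.0))] mask 208 gap 0.02291 F [-0.3356 -0.7028 -2.7057] tau [-0.0193  0.0734 -0.0198] 14.525 [ 0.4717 -0.3392  0.1104]
```

Call:
move_arm(
  commands=[
    {"translation": [0, 0, 0], "yaw": 0, "claw": 0.454},
    {"translation": [0, 0, 0], "yaw": 0, "claw": 0.454},
  ],
)

```text
time_s: 14.78
position: [0.4718, -0.3394, 0.0927]
tcp_rot: [[0.966, 0.0, 0.259], [-0.259, -0.0, 0.966], [0.0, -1.0, -0.0]]
wrist_force: [-0.2, 0.6, -0.4]
finger_gap: 0.024
```

```bash
python3 tilt.py
```

```text
IoU,tilt,slip mm [(np.float64(0.41), np.float64(20.0), np.float64(0.0)), (np.float64(0.41), np.float64(22.0), np.float64(0.0)), (np.float64(0.41), np.float64(19.0), np.float64(0.0)), (np.float64(0.4), np.float64(24.0), np.float64(0.0))] mask 208 gap 0.02288 F [ 0.3994 -0.3082  0.3228] tau [ 0.0629  0.0476 -0.0436] 14.825 [ 0.4718 -0.3394  0.1107]
```

Call:
move_arm(
  commands=[
    {"translation": [0, 0, 0], "yaw": 0, "claw": 0.45},
    {"translation": [0, 0, 0], "yaw": 0, "claw": 0.45},
  ],
)

```text
time_s: 15.08
position: [0.4718, -0.3393, 0.0926]
tcp_rot: [[0.966, 0.0, 0.259], [-0.259, -0.0, 0.966], [0.0, -1.0, -0.0]]
wrist_force: [0.2, -0.1, -0.4]
finger_gap: 0.0232
```

```bash
python3 tilt.py
```

```text
IoU,tilt,slip mm [(np.float64(0.38), np.float64(26.0), np.float64(2.0)), (np.float64(0.38), np.float64(25.0), np.float64(2.0)), (np.float64(0.38), np.float64(36.0), np.float64(4.0)), (np.float64(0.37), np.float64(34.0), np.float64(2.0))] mask 230 gap 0.02348 F [ 0.3085 -0.2219  0.7693] tau [-0.0239  0.0154  0.0172] 15.125 [ 0.4717 -0.3393  0.1105]
```

Call:
move_arm(
  commands=[
    {"translation": [0, 0, 0], "yaw": 0, "claw": 0.457},
    {"translation": [0, 0, 0], "yaw": 0, "claw": 0.457},
  ],
)

```text
time_s: 15.38
position: [0.4717, -0.3392, 0.0924]
tcp_rot: [[0.966, 0.0, 0.259], [-0.259, -0.0, 0.966], [0.0, -1.0, -0.0]]
wrist_force: [1.0, 0.5, 0.9]
finger_gap: 0.0237
```

Run:
```python
from h import *
s=arm.capture('scene');w=arm.capture('wrist');cv2.imwrite('pics/s7.png',s)
a=cv2.resize(s[175:240,205:285],(560,455),interpolation=cv2.INTER_CUBIC)
cv2.imwrite('pics/c7.png',np.hstack([a,cv2.resize(w[150:480,200:430],(240,344))[:344].repeat(1,0) if 0 else cv2.copyMakeBorder(cv2.resize(w[180:480,210:420],(240,343)),0,112,0,0,cv2.BORDER_CONSTANT)]))
```

```text
(no output)
```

View pics/c7.png

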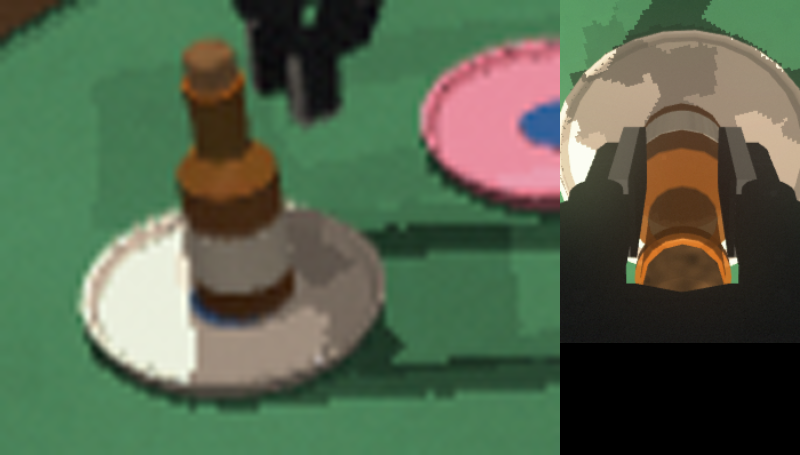

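The bottle has swung upright and is now standing on the tray by the blue spot, with the fingers just to the robot's side of it and nothing touching. I check from pixels that it is vertical and still, then regrip it squarely.

Run:
```python
from h import *
np.set_printoptions(precision=4,suppress=True)
s0=cv2.imread('pics/s7.png');s=arm.capture('scene');t=arm.capture('top')
print('diff',cv2.absdiff(s0,s)[178:235,222:262].mean())
cork=(235,181.9)
for z in(.136,): 
    X=plane('scene',cork,z);print('cork top if upright',X)
    for zz in(.006,.020,.058,.074,.116,.136): print(zz,(pix('scene',[X[0],X[1],zz])-[205,175])*7)
print(pix('top',[X[0],X[1],.136]),arm.get_obs()['position'])
hsv=cv2.cvtColor(s,cv2.COLOR_BGR2HSV)
m=((hsv[...,0]>4)&(hsv[...,0]<20)&(hsv[...,1]>140)&(hsv[...,2]>35))
for v in range(184,222,2):
    u=np.nonzero(m[v,225:255])[0]+225
    if len(u):print(v,u.min(),u.max())
```

```text
diff 8.721198830409357
cork top if upright [ 0.5101 -0.3515  0.136 ]
0.006 [236.8677 291.9121]
0.02 [234.1195 266.9936]
0.058 [226.4894 197.8106]
0.074 [223.1998 167.9841]
0.116 [214.3387  87.6397]
0.136 [210.   48.3]
[476.8699 244.0754] [ 0.4717 -0.3392  0.0924]
184 237 245
186 238 244
188 238 244
190 238 244
192 238 244
194 236 245
196 234 246
198 234 247
200 234 247
202 234 247
204 235 246
214 234 246
216 234 246
218 236 243
```

Run:
```python
from h import *
for i in range(6):
    s=arm.capture('scene');hsv=cv2.cvtColor(s,cv2.COLOR_BGR2HSV)
    m=((hsv[...,0]>4)&(hsv[...,0]<20)&(hsv[...,1]>140)&(hsv[...,2]>35))
    print(round(arm.get_obs()['time_s'],2),[(v,np.mean(np.nonzero(m[v,222:262])[0]+222).round(1)) for v in(180,184,188,192,198,202,214,216) if m[v,222:262].any()])
cv2.imwrite('pics/s8.png',s)
```

```text
15.62 [(184, np.float64(235.0)), (188, np.float64(235.5)), (192, np.float64(236.5)), (198, np.float64(237.5)), (202, np.float64(238.0)), (214, np.float64(246.0)), (216, np.float64(244.5))]
15.68 [(184, np.float64(233.0)), (188, np.float64(233.5)), (192, np.float64(234.5)), (198, np.float64(236.0)), (202, np.float64(236.5)), (214, np.float64(246.0)), (216, np.float64(241.2))]
15.72 [(184, np.float64(233.5)), (188, np.float64(234.5)), (192, np.float64(235.0)), (198, np.float64(237.0)), (202, np.float64(237.0)), (214, np.float64(246.0)), (216, np.float64(244.5))]
15.78 [(180, np.float64(236.8)), (184, np.float64(238.5)), (188, np.float64(238.0)), (192, np.float64(238.0)), (198, np.float64(238.5)), (202, np.float64(238.5)), (216, np.float64(241.2))]
15.82 [(180, np.float64(238.2)), (184, np.float64(239.1)), (188, np.float64(239.0)), (192, np.float64(239.0)), (198, np.float64(239.0)), (202, np.float64(239.5)), (214, np.float64(246.0)), (216, np.float64(240.2))]
15.88 [(180, np.float64(236.0)), (184, np.float64(236.5)), (188, np.float64(237.0)), (192, np.float64(237.0)), (198, np.float64(238.0)), (202, np.float64(238.5)), (216, np.float64(242.4))]
```

It is rocking but settling. I open the fingers gently to the sides and wait.

Call:
move_arm(
  commands=[
    {"translation": [0, 0, 0], "yaw": 0, "claw": 0.3},
    {"translation": [0, 0, 0], "yaw": 0, "claw": 0},
    {"translation": [0, 0, 0], "yaw": 0, "claw": -0.4},
    {"translation": [0, 0, 0], "yaw": 0, "claw": -0.4},
    {"translation": [0, 0, 0], "yaw": 0, "claw": -0.4},
    {"translation": [0, 0, 0], "yaw": 0, "claw": -0.4},
    {"translation": [0, 0, 0], "yaw": 0, "claw": -0.4},
    {"translation": [0, 0, 0], "yaw": 0, "claw": -0.4},
    {"translation": [0, 0, 0], "yaw": 0, "claw": -0.4},
    {"translation": [0, 0, 0], "yaw": 0, "claw": -0.4},
    {"translation": [0, 0, 0], "yaw": 0, "claw": -0.4},
    {"translation": [0, 0, 0], "yaw": 0, "claw": -0.4},
  ],
)

```text
time_s: 17.38
position: [0.4717, -0.3392, 0.0924]
tcp_rot: [[0.966, -0.0, 0.259], [-0.259, -0.0, 0.966], [-0.0, -1.0, -0.0]]
wrist_force: [0.2, 0.1, -0.3]
finger_gap: 0.0596
```

Run:
```python
from h import *
np.set_printoptions(precision=4,suppress=True)
for i in range(3):
    s=arm.capture('scene');hsv=cv2.cvtColor(s,cv2.COLOR_BGR2HSV)
    m=((hsv[...,0]>4)&(hsv[...,0]<20)&(hsv[...,1]>140)&(hsv[...,2]>35))
    print(round(arm.get_obs()['time_s'],2),[(v,np.mean(np.nonzero(m[v,222:262])[0]+222).round(1)) for v in(180,184,188,192,198,202,214,216) if m[v,222:262].any()])
w=arm.capture('wrist')
cv2.imwrite('pics/s9.png',s)
for x,y in((.51,-.3515),(.512,-.350)):
  print([(z,pix('scene',[x,y,z]).round(1)) for z in(.074,.108,.136)],[pix('wrist',[x,y,z]).round(0) for z in(.108,.136)])
g=np.full((460,210,3),0,np.uint8)
a=cv2.resize(s[170:235,215:270],(385,455),interpolation=cv2.INTER_CUBIC)
b=cv2.resize(w,(415,311));cv2.imwrite('pics/c9.png',np.hstack([a,cv2.copyMakeBorder(b,0,144,0,0,cv2.BORDER_CONSTANT)]))
o=arm.get_obs();print(o['position'],o['finger_gap'])
```

```text
17.43 [(184, np.float64(237.5)), (188, np.float64(236.5)), (192, np.float64(237.0)), (198, np.float64(238.0)), (202, np.float64(238.0)), (214, np.float64(246.0)), (216, np.float64(242.2))]
17.48 [(184, np.float64(237.5)), (188, np.float64(236.5)), (192, np.float64(237.0)), (198, np.float64(238.0)), (202, np.float64(238.0)), (214, np.float64(246.0)), (216, np.float64(242.2))]
17.52 [(184, np.float64(236.2)), (188, np.float64(236.5)), (192, np.float64(237.0)), (198, np.float64(238.0)), (202, np.float64(238.0)), (214, np.float64(246.0)), (216, np.float64(242.2))]
[(0.074, array([236.9, 199. ])), (0.108, array([235.9, 189.7])), (0.136, array([235. , 181.9]))] [array([312., 436.]), array([311., 503.])]
[(0.074, array([236.9, 199.5])), (0.108, array([235.8, 190.2])), (0.136, array([235. , 182.3]))] [array([317., 439.]), array([317., 507.])]
[ 0.4717 -0.3392  0.0924] 0.05996915532414432
```

View pics/c9.png

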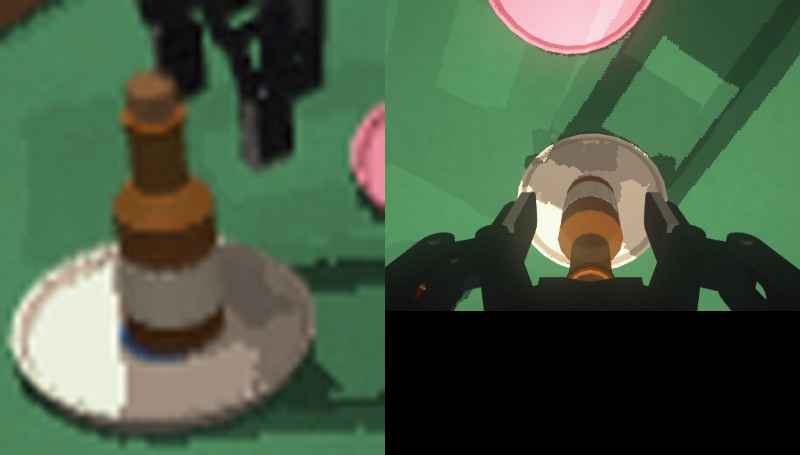

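The bottle has settled upright and still over the blue spot, with its neck at about (0.510, −0.350), centred between the open pads. I move in 40 mm and close in small steps.

Call:
move_arm(
  commands=[
    {"translation": [5, 0, 0], "yaw": 0, "claw": -0.4},
    {"translation": [14, 0, 0], "yaw": 0, "claw": -0.4},
    {"translation": [24, 0, 0], "yaw": 0, "claw": -0.4},
    {"translation": [33, 0, 0], "yaw": 0, "claw": -0.4},
    {"translation": [38, 0, 0], "yaw": 0, "claw": -0.4},
    {"translation": [40, 0, 0], "yaw": 0, "claw": -0.4},
    {"translation": [40, 0, 0], "yaw": 0, "claw": -0.4},
  ],
)

```text
time_s: 18.45
position: [0.5103, -0.3495, 0.0923]
tcp_rot: [[0.966, -0.0, 0.259], [-0.259, 0.0, 0.966], [-0.0, -1.0, 0.0]]
wrist_force: [0.2, 0.5, 0.1]
finger_gap: 0.06
```

Call:
move_arm(
  commands=[
    {"translation": [0, 0, 0], "yaw": 0, "claw": -0.1},
    {"translation": [0, 0, 0], "yaw": 0, "claw": 0.15},
    {"translation": [0, 0, 0], "yaw": 0, "claw": 0.3},
    {"translation": [0, 0, 0], "yaw": 0, "claw": 0.36},
    {"translation": [0, 0, 0], "yaw": 0, "claw": 0.4},
    {"translation": [0, 0, 0], "yaw": 0, "claw": 0.42},
    {"translation": [0, 0, 0], "yaw": 0, "claw": 0.44},
    {"translation": [0, 0, 0], "yaw": 0, "claw": 0.45},
    {"translation": [0, 0, 0], "yaw": 0, "claw": 0.46},
    {"translation": [0, 0, 0], "yaw": 0, "claw": 0.47},
    {"translation": [0, 0, 0], "yaw": 0, "claw": 0.475},
    {"translation": [0, 0, 0], "yaw": 0, "claw": 0.475},
  ],
)

```text
time_s: 19.95
position: [0.5103, -0.3496, 0.0925]
tcp_rot: [[0.966, 0.0, 0.259], [-0.259, -0.0, 0.966], [0.0, -1.0, -0.0]]
wrist_force: [-0.7, -0.4, 1.2]
finger_gap: 0.0224
```

```bash
cat > cols.py <<'E'
from h import *
np.set_printoptions(precision=4,suppress=True)
G=[];F=[]
for i in range(3):
    s=arm.capture('scene');o=arm.get_obs();G.append(o['finger_gap']);F.append(o['wrist_force'])
hsv=cv2.cvtColor(s,cv2.COLOR_BGR2HSV)
m=((hsv[...,0]>4)&(hsv[...,0]<20)&(hsv[...,1]>140)&(hsv[...,2]>35))
p=o['position']
print([(v,np.nonzero(m[v,222:262])[0][[0,-1]]+222) for v in range(160,222,2) if m[v,222:262].any()])
print(G,np.mean(F,0),o['torque'],p,o['time_s'])
b=p[2]+.018-.102
print([(h,pix('scene',[p[0],p[1],b+h]).round(1)) for h in(0,.006,.06,.074,.085)])
E
python3 cols.py
```

```text
[(182, array([237, 237])), (186, array([232, 233])), (188, array([233, 233])), (190, array([233, 233])), (192, array([234, 234])), (194, array([234, 234])), (196, array([233, 243])), (198, array([232, 244])), (200, array([232, 244])), (202, array([232, 244])), (204, array([232, 245])), (206, array([233, 243])), (214, array([246, 246])), (216, array([234, 246])), (218, array([235, 243]))]
[0.02292703784093853, 0.022853327076185082, 0.022562461708285585] [-0.1644  0.1583  1.2267] [-0.0241  0.0778  0.0175] [ 0.5103 -0.3496  0.0925] 20.1
[(0, array([239.2, 216.3])), (0.006, array([239. , 214.8])), (0.06, array([237.5, 200.7])), (0.074, array([237.1, 197. ])), (0.085, array([236.7, 194. ]))]
```

Call:
move_arm(
  commands=[
    {"translation": [0, -1, 0], "yaw": 0, "claw": 0.475},
    {"translation": [0, -3, 0], "yaw": 0, "claw": 0.475},
    {"translation": [0, -6, 0], "yaw": 0, "claw": 0.475},
    {"translation": [0, -6, 0], "yaw": 0, "claw": 0.475},
    {"translation": [0, -6, 0], "yaw": 0, "claw": 0.475},
  ],
)

```text
time_s: 20.72
position: [0.5103, -0.3495, 0.0984]
tcp_rot: [[0.966, -0.0, 0.259], [-0.259, -0.0, 0.966], [-0.0, -1.0, -0.0]]
wrist_force: [-0.5, -0.2, -2.2]
finger_gap: 0.0228
```

```bash
python3 cols.py
```

```text
[(184, array([232, 233])), (186, array([232, 233])), (188, array([233, 233])), (194, array([234, 242])), (196, array([232, 244])), (198, array([231, 244])), (200, array([232, 244])), (202, array([232, 245])), (204, array([233, 244])), (206, array([236, 240])), (214, array([233, 246])), (216, array([234, 245])), (218, array([238, 240]))]
[0.02314093324533663, 0.02282268785855097, 0.02288323949920311] [ 0.0906 -0.0624 -1.8801] [-0.0211 -0.0422  0.0585] [ 0.5103 -0.3495  0.0983] 20.875
[(0, array([239.1, 214.8])), (0.006, array([238.9, 213.3])), (0.06, array([237.4, 199.2])), (0.074, array([236.9, 195.4])), (0.085, array([236.6, 192.4]))]
```

It carries the full weight (−1.9 N) and follows the lift. I raise it another 80 mm, smoothly, and let it settle.

Call:
move_arm(
  commands=[
    {"translation": [1, -3, 0], "yaw": 0, "claw": 0.475},
    {"translation": [2, -10, 0], "yaw": 0, "claw": 0.475},
    {"translation": [2, -20, 0], "yaw": 0, "claw": 0.475},
    {"translation": [2, -32, 0], "yaw": 0, "claw": 0.475},
    {"translation": [2, -45, 0], "yaw": 0, "claw": 0.475},
    {"translation": [2, -57, 0], "yaw": 0, "claw": 0.475},
    {"translation": [2, -68, 0], "yaw": 0, "claw": 0.475},
    {"translation": [2, -75, 0], "yaw": 0, "claw": 0.475},
    {"translation": [2, -79, 0], "yaw": 0, "claw": 0.475},
    {"translation": [2, -80, 0], "yaw": 0, "claw": 0.475},
    {"translation": [2, -80, 0], "yaw": 0, "claw": 0.475},
    {"translation": [2, -80, 0], "yaw": 0, "claw": 0.475},
  ],
)

```text
time_s: 22.38
position: [0.5121, -0.3499, 0.1779]
tcp_rot: [[0.966, -0.001, 0.259], [-0.259, 0.001, 0.966], [-0.001, -1.0, 0.0]]
wrist_force: [-0.7, -0.6, -1.3]
finger_gap: 0.0227
```

```bash
python3 cols.py
python3 - <<'E'
from h import *
# vertical edges of body in scene vs. model of upright bottle
t=arm.capture('top');a=cv2.imread('pics/top0.png')
d=cv2.absdiff(a,t)
for n,(x0,y0,x1,y1) in dict(pink=(322,290,356,356),green=(250,215,286,258),mug=(86,218,130,258),tin=(338,128,378,166),horn=(205,140,282,165),brush=(402,148,480,184)).items(): print(n,d[y0:y1,x0:x1].mean().round(2),(d[y0:y1,x0:x1].max(2)>40).sum())
E
```

```text
[(160, array([222, 229])), (162, array([222, 230])), (164, array([222, 230])), (166, array([222, 230])), (168, array([222, 230])), (172, array([230, 239])), (174, array([229, 241])), (176, array([228, 241])), (178, array([229, 242])), (180, array([229, 242])), (182, array([229, 241])), (184, array([232, 238])), (192, array([243, 243])), (194, array([231, 243])), (196, array([233, 240]))]
[0.022953891259496026, 0.022966553840602245, 0.02252494230712268] [ 0.1345 -0.5997 -2.0033] [-0.0192 -0.0103 -0.0381] [ 0.5122 -0.35    0.1781] 22.525
[(0, array([236.2, 194. ])), (0.006, array([236. , 192.4])), (0.06, array([234.4, 177.2])), (0.074, array([233.9, 173.1])), (0.085, array([233.5, 169.9]))]
pink 30.55 1100
green 5.9 0
mug 5.6 0
tin 7.1 0
horn 7.67 0
brush 5.65 0
```

```bash
python3 -c "
from workcell import arm
o=arm.get_obs();print(o['position'],o['finger_gap'],o['wrist_force'],abs(o['joint_velocities']).max() if hasattr(o['joint_velocities'],'max') else o['joint_velocities'])
print(arm.sign_off())"
```

```text
[ 0.51218474 -0.35001864  0.17819084] 0.022515379590506424 [ 0.14083738 -0.6449022  -3.08616132] 0.0029317729665275143
the job is handed in; nothing more can be done
None
```

I drew the brown bottle out of its well with a light, stepwise grip. The arm is now holding it upright over the middle of the white tray, and I handed the job in at about 22.5 s.

**What did not go to plan:** I could not tilt the tool, so I righted the bottle at the tray.
- My first attempt, pivoting it on the tray floor, just slid.
- I then loosened the grip with the base about 8 mm above the tray floor. The bottle left the pads completely, swung upright and rocked on the tray before settling.
- I regripped it at the neck and lifted it again. The rocking was not something I intended, but I saw no sign of breakage.

**Last checks:**
- **Position:** the tool is at (0.512, −0.350), within about 1 mm of the tray centre I measured.
- **Height:** the base is about 8–9 cm above the tray, worked out from the tool height.
- **Grip:** the wrist carries about 2 N, which is the bottle's weight. The fingers hold steady at about 22.8 mm and the arm is still. I had no direct reading of the pad force.
- **Upright:** the bottle's outline in the scene camera matches an upright one to about 1° side to side. I could not measure the lean towards the camera as well.
- **Other items:** the green bottle, mug, tin, horn and brush look unchanged from above. I did not check the dauber or the tin stack.
- **Pink look-alike:** this check disagreed, as its picture area changed. I think the arm or its shadow covers it there. I never took the bottle low over it, but I could not confirm that with another picture.

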